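# Lay the conveyor roller in the scale's V cradle

### The job

Weigh in the spare conveyor roller: take the thick roller with a thin axle stub at each end from the black tray, and lay it lengthwise in the V supports on the bench scale, roughly centred. Lower it until it has settled on both supports before you let go. Leave the thin rod and the short thick sleeve where they lie in the tray.

Things in the scene. Friction and masses are not known exactly. Their poses are not given: they have to be found in the camera images.
- roller_center (a point): Centre of the conveyor roller: smooth aluminium cylinder, 36 mm diameter, 150 mm long, a dark 12 mm axle stub sticking out 18 mm at each end, about 0.35 kg. x axis along it (any roll). It lies level in one of three places, 95 mm apart, of a black tray (220 x 320 mm, rim 16 mm high), on low strips: centre 33 mm above the table, 28 mm above the tray floor; beside and under its middle 68 mm is free room.
- cradle_seat (a point): Where the roller's centre is when seated and centred, 92 mm above the table; x axis along the groove (level, either way round will do), z up. Two dark steel 90 degree V supports on the pan of a fixed grey bench scale, each 24 mm long, 54 mm wide, middles 55 mm either side of this point along the groove, 86 mm free between. Below this point: V tops 4 mm, V bottoms 25 mm, pan 37 mm.
- rod_center (a point): Centre of a plain thin steel rod, 18 mm diameter, 180 mm long, without stubs, lying in another place of the tray, parallel to the roller; x axis along it. To be left alone.
- sleeve_center (a point): Centre of a short thick aluminium sleeve, 44 mm diameter, 104 mm long, with a black core and no stubs, lying in the remaining place of the tray, parallel to the roller; x axis along it. To be left alone.
Things that resemble listed ones, but are neither listed nor needed, are in the scene too. What is shaped like the part that bears roller_center but pink, purple or red is not meant.

How it is judged:
By the outcome, as a careful person would: the job done as asked, in the order asked, and still so for the second after the job is handed in, with the robot touching nothing.
It also fails if it takes over 42 s, if anything falls off the work surface, if the arm or the gripper's body presses on something with over 40 N, if the wrist force passes 120 N, or if a joint passes its speed limit or range.

### The arm

A 6-joint arm with a two-finger parallel gripper is mounted at the origin on the work surface. World frame = base frame: x ahead of the robot, y to its left, z up, the work surface at z = 0. Lengths are in m, angles in degrees, forces in N, time in s.
With the tool pointing down it reaches from about 0.375 to 0.9 m from the base axis. Payload 3.1 kg.
Tool frame: the origin (TCP) lies between the finger pads; the fingertips stand 22 mm ahead of it and the grasp point (between the pads) lies 3 mm ahead of it (bot.tip_extent is the distance from the TCP to the fingertips, in m); y points along the fingers, z is the direction in which the jaws open and shut, and the axes are right-handed (so a half turn about y gives the same grasp; the last joint's range is limited). The gripper opens to 87 mm and grips with 3 to 60 N. Pads are 19 mm wide; open, the fingers measure 117 mm over their backs; the gripper's body (75 mm by 190 mm) begins 51 mm behind the grasp point.
Start: joints at [-73.826, 30.224, 82.088, -0, 67.689, -10.227], TCP at [0.278, -0.56, 0.245] pointing down, gripper open.
Joint ranges: [-176.69, 176.69], [-43.24, 126.21], [12.49, 139.97], [-82, 262], [0, 151.66], [-163.58, 163.58]. Speed limits (degrees/s): [159.86, 159.86, 180, 180, 180, 180].

### API

Orientations are given as a 3x3 rotation matrix whose columns are the frame's x, y, z axes.
In Python, from rig import bot, eyes, models gives the robot as it stands. The module is installed in compiled form; this text tells all that it offers.
- The arm moves only by the tool arm_command, never from a script. Its arguments are lists of equal length, an entry for each row: "translation": the shift along the tool's x, y, z each as a share of 0.08 m, from -1 to 1, a list of three; "rotation": the turn, a rotation vector about the tool's x, y, z each as a share of 60 degrees, from -1 to 1, a list of three; "grip": the closure, from -1 (fully open) to 1 (shut), so that 0 is half open. In form: {"translation": [[x, y, z], ...], "rotation": [[rx, ry, rz], ...], "grip": [grip, ...]}. A call has 1 to 5 rows; each row is the pose to reach, as a shift and turn from the pose commanded when the call began, along the tool's axes at that moment; what a row does not reach only later rows make up. A row lasts 1/10 s, in which the tool goes at most 50 mm and 8.59 degrees, less where a joint would pass 70% of its speed; a pose out of reach is approached as far as the arm can. A call with a number of a shift or a turn outside -1 to 1 is refused whole. A call with a gripper value outside its range is refused whole. The fingers move at their own pace and stop on an object; the grip force is fixed at half the most. Time passes only in rows, so rows that repeat a pose let the fingers close. It gives the time, the measured TCP pose, the force and the opening at its end, in the units of the state.
- bot.read_state(): the state, without advancing time (a new reading comes with each control period).
- eyes.capture(name): name is "scene" or "top" or "wrist"; returns a dict with "image" (480x640x3 uint8, blue, green, red), "mtx" (3x3 intrinsics, pixels), "rvec" (rotation vector, rad) and "tvec" (3), from world to camera coordinates, as OpenCV has them; the wrist camera has in their place "hand_eye" (4x4, takes a point from camera to tool coordinates, whose origin is the TCP and whose axes are the tool frame's). Camera axes: x right, y down, z forward; pixel columns grow to the right and rows downward; lengths in m; the calibration is good to about 2 mm. The wrist camera is an equidistant fisheye: a pixel r from the principal point sees the ray r / f radians off the axis. A picture is of the moment at which its call begins: read the wrist's pose just before it. There is no depth.
- bot.hand_in(): hands the job in, once; it reports no verdict.
Trained networks look in the newest picture that a camera, given by its name, has taken for a name from the list of things; names that differ only in an ending like _2 or _b are one class to them, and where a whole thing is asked for, a point or a joint stands for the part that bears it (a point fixed in the world has none). Each returns a list of dicts, best first, with "conf" (0 to 1); they miss things now and then, are a little off and sometimes report something else, mostly with a low value. They report only what shows in the picture. A call takes as long as a camera call. They do not tell look-alikes from the thing itself.
- models.recognise(camera, thing): "extent" ([left, top, right, bottom] as shares, 0 to 1, of the picture: columns of its width, rows of its height, round what is visible of it).
- models.spot_point(camera, thing): "point" ([column, row] as shares, 0 to 1, of the picture: columns of its width, rows of its height: a listed point, or the origin of a listed thing).
The state is a dict: "time_s": time; "joint_positions": joint angles; "qvel": joint speeds; "tau": joint torques, N m; "position": TCP position; "tcp_rot": TCP orientation; "force": force on the tool from outside, world axes, zero at the start; "moment": the same for the moment, N m; "opening": opening from 0.0 (shut) to 1.0 (fully open).
Only numpy, scipy, OpenCV 4.12 (cv2) and the standard library are available. Lean on these libraries where they do the work, as an engineer would, in place of code of your own. Each camera call takes 0.05 s, during which the arm holds its last target. There are 200 camera calls.

## Working session

There is one attempt and no reset: what is moved stays moved. The work goes in short steps, Python scripts to look and compute and a tool call to move; the robot and the scene stay as the last step left them, time stands still between calls to the robot, and variables do not carry over. Pictures are saved under pics/ and viewed, about 8 in all and at most 12, crops included, and the job is handed in when it is done.

Besides the shell and the picture viewer there is one more tool, called after ">>>" by a JSON object that holds its "method" and its "body", one argument or row to a line. arm_command: Moves the arm, as the interface text tells. Shift numbers are shares of 0.08 m and turn numbers shares of 60 degrees, none past 1 either way. Its arguments: {"type":"object","properties":{"translation":{"type":"array"},"rotation":{"type":"array"},"grip":{"type":"array"}},"required":["translation","rotation","grip"]}

```bash
mkdir -p pics
cat > h.py <<'E'
import numpy as np, cv2
from rig import bot, eyes, models
def ray(c,st,px):
    px=np.array(px,float)
    K=c["mtx"]
    if "hand_eye" in c:
        d=np.array([(px[0]-K[0,2])/K[0,0],(px[1]-K[1,2])/K[1,1]]);t=np.linalg.norm(d)
        v=np.r_[d/t*np.sin(t),np.cos(t)] if t>0 else np.array([0,0,1.])
        T=np.eye(4);T[:3,:3]=st["tcp_rot"];T[:3,3]=st["position"];T=T@c["hand_eye"]
        return T[:3,3],T[:3,:3]@v
    R,_=cv2.Rodrigues(np.array(c["rvec"],float));t=np.array(c["tvec"],float).ravel()
    return -R.T@t,R.T@np.linalg.solve(K,np.r_[px,1])
def atz(c,st,px,z):
    o,d=ray(c,st,px);return o+d*(z-o[2])/d[2]
Z=dict(roller_center=.033,cradle_seat=.092,rod_center=.024,sleeve_center=.037)
E
python3 - <<'E'
from h import *
st=bot.read_state();print({k:np.round(v,3).tolist() for k,v in st.items()})
ims=[]
for n in ["scene","top","wrist"]:
    st=bot.read_state();c=eyes.capture(n);cv2.imwrite(f"pics/{n}0.png",c["image"])
    for k,z in Z.items():
        for m in models.spot_point(n,k)[:4]:
            p=np.array(m["point"])*[640,480]
            print(n,k,round(m["conf"],2),p.round(),atz(c,st,p,z).round(4))
E
```

```text
{'time_s': 0.0, 'joint_positions': [-73.824, 30.281, 82.159, -0.001, 67.689, -10.229], 'qvel': [0.124, -0.065, -0.054, -0.052, 0.033, 0.032], 'tau': [0.001, -44.004, -17.659, 0.063, 0.058, -0.0], 'position': [0.278, -0.559, 0.244], 'tcp_rot': [[-0.896, -0.001, 0.445], [-0.445, 0.002, -0.896], [-0.0, -1.0, -0.002]], 'force': [-0.301, 0.82, 0.224], 'moment': [0.02, -0.02, -0.031], 'opening': 0.999}
scene roller_center 0.93 [287. 188.] [ 0.275  -0.3125  0.033 ]
scene roller_center 0.88 [276. 270.] [ 0.5382 -0.2087  0.033 ]
scene roller_center 0.6 [158. 254.] [ 0.6075 -0.4946  0.033 ]
scene roller_center 0.6 [188. 182.] [ 0.362  -0.5769  0.033 ]
scene cradle_seat 0.73 [472. 333.] [0.5593 0.2427 0.092 ]
scene rod_center 0.84 [245. 256.] [ 0.5217 -0.3029  0.024 ]
scene sleeve_center 0.68 [310. 288.] [ 0.554  -0.1136  0.037 ]
top roller_center 0.85 [489. 263.] [ 0.3646 -0.59    0.033 ]
top roller_center 0.66 [351. 205.] [ 0.5282 -0.2121  0.033 ]
top roller_center 0.57 [453. 186.] [ 0.5846 -0.4996  0.033 ]
top roller_center 0.29 [186. 188.] [0.5753 0.2536 0.033 ]
top cradle_seat 0.79 [183. 189.] [0.5585 0.2442 0.092 ]
top rod_center 0.52 [381. 207.] [ 0.5249 -0.2953  0.024 ]
top sleeve_center 0.8 [315. 196.] [ 0.5544 -0.1114  0.037 ]
wrist roller_center 0.74 [108. 132.] [ 0.2613 -0.3275  0.033 ]
```

View pics/top0.png

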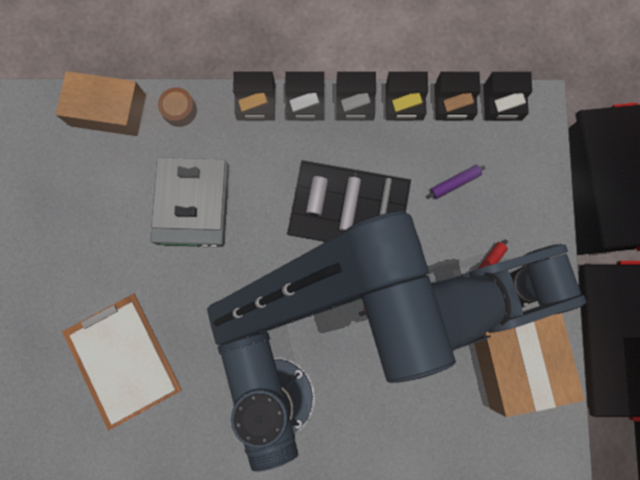

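View pics/scene0.png

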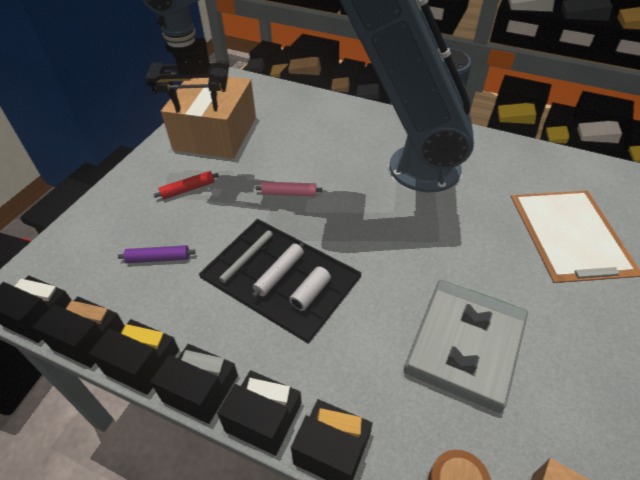

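The top picture shows the tray at (350,200) with sleeve (316,196), roller (350,203) and rod (385,198). The scale's V supports are at (187,172) and (186,211).

Things that could be taken for the roller, in scene pixels: aluminium with stubs (278,270), sleeve (310,288), rod (245,256), pink (288,188), red (187,184), purple (157,254). I choose the aluminium one in the middle of the tray, and will check it from close by with the wrist camera.

>>> {"method": "arm_command", "body": {
  "translation": [
    [-0.965,0,-0.5],
    [-0.965,0,-0.5],
    [-0.965,0,-0.5],
    [-0.965,0,-0.5],
    [-0.965,0,-0.5]
  ],
  "rotation": [
    [0,0.6,0],
    [0,0.6,0],
    [0,0.6,0],
    [0,0.6,0],
    [0,0.6,0]
  ],
  "grip": [-1,-1,-1,-1,-1]
}}

```text
time_s: 1.25
position: [0.3296, -0.4894, 0.2448]
tcp_rot: [[-0.986, 0.0, -0.167], [0.167, -0.0, -0.986], [-0.0, -1.0, 0.0]]
force: [-0.1, -0.0, 0.4]
opening: 1.0
```

>>> {"method": "arm_command", "body": {
  "translation": [
    [-0.49,0,-0.97],
    [-0.49,0,-0.97],
    [-0.49,0,-0.97]
  ],
  "rotation": [
    [0,0,0],
    [0,0,0],
    [0,0,0]
  ],
  "grip": [-1,-1,-1]
}}

```text
time_s: 1.55
position: [0.3824, -0.4158, 0.2444]
tcp_rot: [[-0.987, -0.0, -0.161], [0.161, 0.003, -0.987], [0.001, -1.0, -0.003]]
force: [0.8, -0.1, -0.9]
opening: 1.001
```

>>> {"method": "arm_command", "body": {
  "translation": [
    [-0.49,0,-0.97],
    [-0.49,0,-0.97],
    [-0.49,0,-0.97]
  ],
  "rotation": [
    [0,0,0],
    [0,0,0],
    [0,0,0]
  ],
  "grip": [-1,-1,-1]
}}

```text
time_s: 1.85
position: [0.4339, -0.3468, 0.2446]
tcp_rot: [[-0.987, 0.0, -0.161], [0.161, 0.002, -0.987], [0.0, -1.0, -0.002]]
force: [0.3, 0.0, -0.7]
opening: 0.998
```

>>> {"method": "arm_command", "body": {
  "translation": [
    [-0.49,0,-0.97],
    [-0.49,0,-0.97],
    [-0.49,0,-0.97]
  ],
  "rotation": [
    [0,0,0],
    [0,0,0],
    [0,0,0]
  ],
  "grip": [-1,-1,-1]
}}

```text
time_s: 2.15
position: [0.4855, -0.2778, 0.2446]
tcp_rot: [[-0.987, 0.001, -0.162], [0.162, 0.001, -0.987], [-0.001, -1.0, -0.001]]
force: [-0.5, -0.1, -0.4]
opening: 1.002
```

>>> {"method": "arm_command", "body": {
  "translation": [
    [-0.49,0,-0.97],
    [-0.49,0,-0.97],
    [-0.49,0,-0.97],
    [-0.49,0,-0.97],
    [-0.49,0,-0.97]
  ],
  "rotation": [
    [0,0,0],
    [0,0,0],
    [0,0,0],
    [0,0,0],
    [0,0,0]
  ],
  "grip": [-1,-1,-1,-1,-1]
}}

```text
time_s: 2.65
position: [0.535, -0.2115, 0.2445]
tcp_rot: [[-0.986, -0.0, -0.168], [0.168, -0.001, -0.986], [0.0, -1.0, 0.001]]
force: [-1.4, -0.0, -0.2]
opening: 1.002
```

Run:
```python
from h import *
st=bot.read_state();print({k:np.round(st[k],3).tolist() for k in ["time_s","position","tcp_rot","force"]})
for n in ["wrist","top"]:
    st=bot.read_state();c=eyes.capture(n);cv2.imwrite(f"pics/{n}1.png",c["image"])
    if n=="wrist":print(c["mtx"],c["hand_eye"].round(3))
    for k,z in Z.items():
        for m in models.spot_point(n,k)[:3]:
            p=np.array(m["point"])*[640,480]
            print(n,k,round(m["conf"],2),p.round(),atz(c,st,p,z).round(4))
```

```text
{'time_s': 2.65, 'position': [0.535, -0.212, 0.244], 'tcp_rot': [[-0.986, -0.0, -0.168], [0.168, -0.001, -0.986], [0.0, -1.0, 0.001]], 'force': [-1.449, -0.027, -0.161]}
[[371.64829954   0.         314.22616738]
 [  0.         371.64829954 235.14497916]
 [  0.           0.           1.        ]] [[-0.     0.966  0.258 -0.071]
 [-0.    -0.258  0.966 -0.141]
 [ 1.    -0.     0.    -0.001]
 [ 0.     0.     0.     1.   ]]
wrist roller_center 0.96 [313. 216.] [ 0.5311 -0.2083  0.033 ]
wrist roller_center 0.96 [564. 113.] [ 0.6032 -0.5004  0.033 ]
wrist rod_center 0.58 [408. 208.] [ 0.5216 -0.304   0.024 ]
wrist sleeve_center 0.69 [212. 213.] [ 0.552  -0.1115  0.037 ]
top roller_center 0.83 [484. 266.] [ 0.3567 -0.5778  0.033 ]
top roller_center 0.73 [456. 185.] [ 0.5849 -0.5077  0.033 ]
top roller_center 0.7 [389. 304.] [ 0.2527 -0.3143  0.033 ]
top cradle_seat 0.6 [186. 189.] [0.5597 0.2367 0.092 ]
top rod_center 0.77 [386. 205.] [ 0.5315 -0.3093  0.024 ]
```

View pics/wrist1.png

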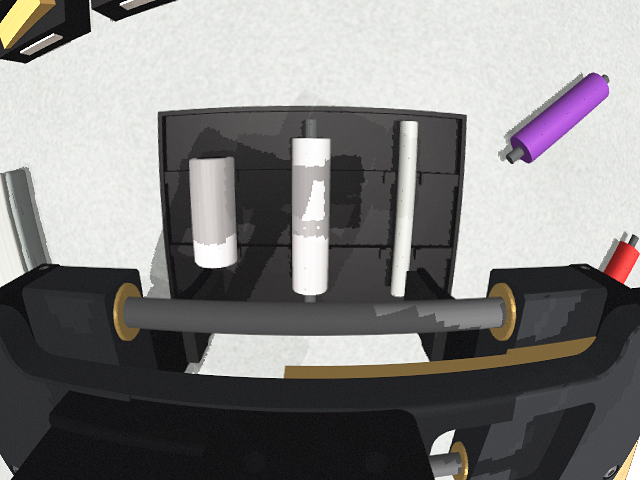

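The wrist picture confirms it. The roller with dark stubs is in the middle place, with stub tips at about (311,121) and (309,303) and body ends at rows 137 and 295. The sleeve is at (212,213) and the rod at (406,208). I now compute the axis.

Run:
```python
from h import *
st=bot.read_state();c=eyes.capture("wrist")
a=atz(c,st,(311,137),.040);b=atz(c,st,(310,295),.040)
f=atz(c,st,(311,120),.033);
print(a,b,(a+b)/2,np.linalg.norm(a-b),np.degrees(np.arctan2(*(a-b)[1::-1])),f)
for zz,p,q in ((.037,(213,157),(214,267)),(.024,(409,121),(399,296)),):
    a2=atz(c,st,p,zz);b2=atz(c,st,q,zz);print(a2,b2,(a2+b2)/2,np.linalg.norm(a2-b2),np.degrees(np.arctan2(*(a2-b2)[1::-1])))
# refine body edges
g=cv2.cvtColor(c["image"],cv2.COLOR_BGR2GRAY)
for r in (145,160,180,250,270,285):
    w=np.where(g[r,270:350]>110)[0]+270;print(r,w.min(),w.max(),atz(c,st,((w.min()+w.max())/2,r),.033)[:2].round(4))
```

```text
[ 0.60678422 -0.21779004  0.04      ] [ 0.45300722 -0.19043982  0.04      ] [ 0.52989572 -0.20411493  0.04      ] 0.1561902619100521 -10.084964463576481 [ 0.62272146 -0.2204381   0.033     ]
[ 0.60573773 -0.12261666  0.037     ] [ 0.49736071 -0.09850266  0.037     ] [ 0.55154922 -0.11055966  0.037     ] 0.11102731271864817 -12.544029661454148
[ 0.60861132 -0.31521252  0.024     ] [ 0.42748556 -0.28357079  0.024     ] [ 0.51804844 -0.29939166  0.024     ] 0.18386881641262165 -9.909278709088039
145 295 332 [ 0.5989 -0.2188]
160 294 331 [ 0.5851 -0.2155]
180 294 331 [ 0.5662 -0.2123]
250 294 330 [ 0.4977 -0.2001]
270 294 329 [ 0.477  -0.1961]
285 294 329 [ 0.4608 -0.1933]
```

>>> {"method": "arm_command", "body": {
  "translation": [
    [0.06,0,-0.06],
    [0.06,0.5,-0.06],
    [0.06,1,-0.06],
    [0.06,1,-0.06]
  ],
  "rotation": [
    [0,0.012,0],
    [0,0.012,0],
    [0,0.012,0],
    [0,0.012,0]
  ],
  "grip": [-1,-1,-1,-1]
}}

```text
time_s: 3.6
position: [0.5279, -0.2016, 0.16]
tcp_rot: [[-0.984, -0.01, -0.179], [0.179, 0.006, -0.984], [0.011, -1.0, -0.005]]
force: [-0.2, -0.1, -0.0]
opening: 0.995
```

>>> {"method": "arm_command", "body": {
  "translation": [
    [0,0.5,0],
    [0,0.95,0],
    [0,0.95,0],
    [0,0.95,0],
    [0,0.95,0]
  ],
  "rotation": [
    [0,0,0],
    [0,0,0],
    [0,0,0],
    [0,0,0],
    [0,0,0]
  ],
  "grip": [-1,-1,-1,-1,-1]
}}

```text
time_s: 4.1
position: [0.5334, -0.2051, 0.0911]
tcp_rot: [[-0.984, 0.004, -0.179], [0.179, -0.002, -0.984], [-0.004, -1.0, 0.002]]
force: [0.4, 0.2, 0.5]
opening: 1.0
```

Run:
```python
from h import *
st=bot.read_state();c=eyes.capture("wrist");cv2.imwrite("pics/w2.png",c["image"])
print(st["position"])
for m in models.spot_point("wrist","roller_center")[:2]:
    p=np.array(m["point"])*[640,480];print(m["conf"],p,atz(c,st,p,.033))
```

```text
[ 0.53335074 -0.20506022  0.09110064]
0.58 [317.504 265.68 ] [ 0.53286228 -0.20577893  0.033     ]
```

View pics/w2.png

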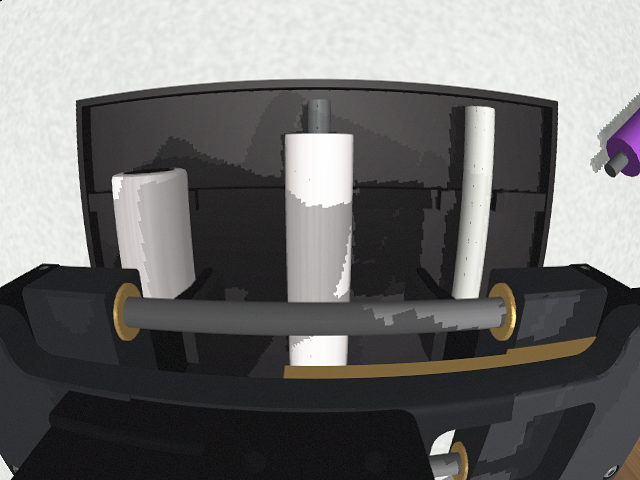

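Far stub at (318,105), roller centred between the fingers, and rod and sleeve clear of them. I go down and grip.

>>> {"method": "arm_command", "body": {
  "translation": [
    [0,0.3,0],
    [0,0.65,0],
    [0,0.65,0],
    [0,0.65,0],
    [0,0.65,0]
  ],
  "rotation": [
    [0,0,0],
    [0,0,0],
    [0,0,0],
    [0,0,0],
    [0,0,0]
  ],
  "grip": [-1,-1,-1,-1,-1]
}}

```text
time_s: 4.7
position: [0.5328, -0.2048, 0.0382]
tcp_rot: [[-0.984, 0.003, -0.179], [0.179, -0.002, -0.984], [-0.003, -1.0, 0.001]]
force: [0.8, 0.3, -0.0]
opening: 0.999
```

>>> {"method": "arm_command", "body": {
  "translation": [
    [0,0.03,0],
    [0,0.03,0],
    [0,0.03,0],
    [0,0.03,0],
    [0,0.03,0]
  ],
  "rotation": [
    [0,0,0],
    [0,0,0],
    [0,0,0],
    [0,0,0],
    [0,0,0]
  ],
  "grip": [1,1,1,1,1]
}}

```text
time_s: 5.2
position: [0.5317, -0.2042, 0.0342]
tcp_rot: [[-0.984, 0.0, -0.179], [0.179, -0.0, -0.984], [-0.0, -1.0, 0.0]]
force: [0.5, -0.9, -0.3]
opening: 0.631
```

>>> {"method": "arm_command", "body": {
  "translation": [
    [0,0,0],
    [0,0,0],
    [0,0,0],
    [0,0,0],
    [0,0,0]
  ],
  "rotation": [
    [0,0,0],
    [0,0,0],
    [0,0,0],
    [0,0,0],
    [0,0,0]
  ],
  "grip": [1,1,1,1,1]
}}

```text
time_s: 5.7
position: [0.5318, -0.2044, 0.0342]
tcp_rot: [[-0.984, 0.0, -0.179], [0.179, -0.0, -0.984], [-0.0, -1.0, 0.0]]
force: [0.3, -0.9, 0.2]
opening: 0.402
```

Run:
```python
from h import *
c=eyes.capture("top")
cv2.imwrite("pics/t3.png",cv2.resize(c["image"][145:260,130:250],None,fx=5,fy=5,interpolation=2))
c=eyes.capture("scene")
cv2.imwrite("pics/s3.png",cv2.resize(c["image"][270:420,390:540],None,fx=4,fy=4,interpolation=2))
```

```text
(no output)
```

View pics/t3.png

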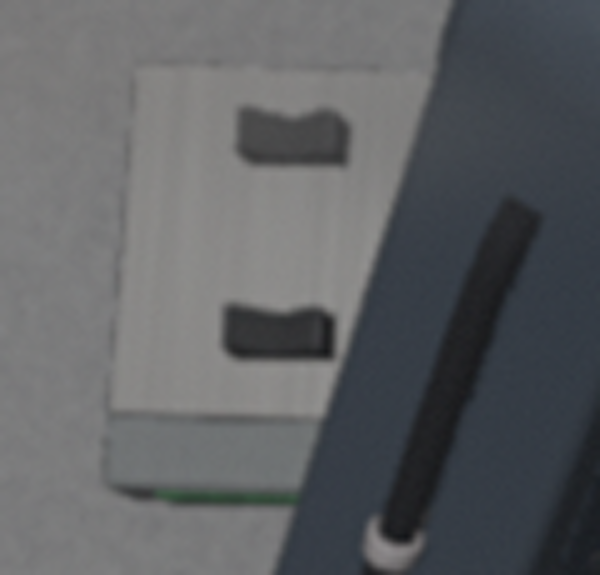

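View pics/s3.png

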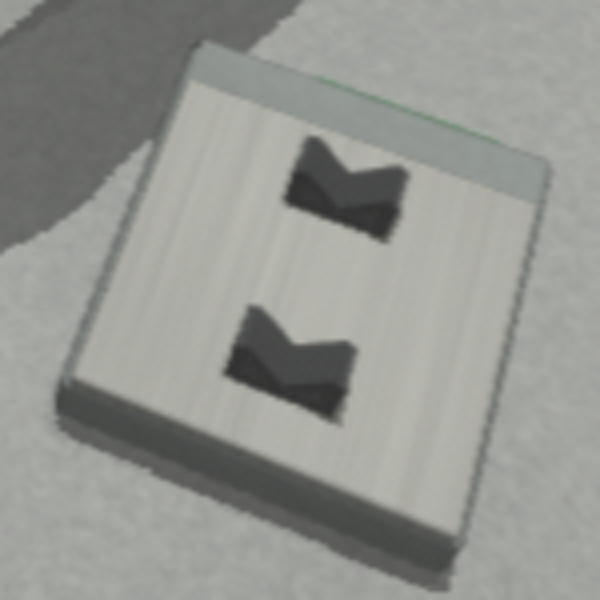

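Both crops show the two V supports. In the top crop they are at (293,130) and (278,325), and in the scene crop the groove bottoms are at about (347,190) and (290,365).

Run:
```python
from h import *
st=bot.read_state()
c=eyes.capture("scene")
f=lambda x,y:(390+x/4,270+y/4)
P=lambda x,y,z:atz(c,st,f(x,y),z)[:2].round(4)
print("bottoms",P(345,210,.067),P(348,172,.067),P(288,382,.067),P(293,344,.067))
print("tops backL",P(312,137,.088),P(255,306,.088)," R back",P(405,167,.088),P(355,343,.088),"R front",P(395,205,.088),P(346,373,.088),"L front",P(295,178,.088),P(238,345,.088))
print("pan edges",P(192,82,.055),P(75,380,.055),P(533,203,.055),P(460,535,.055))
c=eyes.capture("top")
f=lambda x,y:(130+x/5,145+y/5)
print("top V: corners",P(240,108,.088),P(348,112,.088),P(225,306,.088),P(332,310,.088))
print("pan",P(135,66,.055),P(112,410,.055))
```

```text
bottoms [0.5152 0.2469] [0.4915 0.2434] [0.6224 0.2422] [0.6014 0.2398]
tops backL [0.4932 0.2202] [0.6015 0.2168]  R back [0.4923 0.2678] [0.6017 0.2652] R front [0.517  0.2676] [0.6191 0.2646] L front [0.5214 0.2179] [0.6253 0.2143]
pan edges [0.4589 0.1534] [0.6563 0.1474] [0.4628 0.337 ] [0.6595 0.3337]
top V: corners [0.6226 0.2628] [0.6204 0.2038] [0.5122 0.2663] [0.51   0.2085]
pan [0.6567 0.3318] [0.4611 0.3351]
```

>>> {"method": "arm_command", "body": {
  "translation": [
    [0,-0.3,0],
    [0,-0.7,0],
    [0,-1,0],
    [0,-1,0]
  ],
  "rotation": [
    [0,0,0],
    [0,0,0],
    [0,0,0],
    [0,0,0]
  ],
  "grip": [1,1,1,1]
}}

```text
time_s: 6.3
position: [0.5334, -0.2049, 0.1168]
tcp_rot: [[-0.984, 0.005, -0.179], [0.179, -0.003, -0.984], [-0.006, -1.0, 0.002]]
force: [0.1, -0.3, -2.6]
opening: 0.403
```

>>> {"method": "arm_command", "body": {
  "translation": [
    [0,-0.5,0],
    [0,-1,0],
    [0,-1,0],
    [0,-1,0]
  ],
  "rotation": [
    [0,0,0],
    [0,0,0],
    [0,0,0],
    [0,0,0]
  ],
  "grip": [1,1,1,1]
}}

```text
time_s: 6.7
position: [0.5312, -0.2037, 0.1934]
tcp_rot: [[-0.984, -0.001, -0.179], [0.179, 0.001, -0.984], [0.001, -1.0, -0.001]]
force: [-0.0, -0.4, -2.5]
opening: 0.404
```

>>> {"method": "arm_command", "body": {
  "translation": [
    [0,0,-0.4],
    [0,0,-0.93],
    [0,0,-0.93]
  ],
  "rotation": [
    [0,-0.07,0],
    [0,-0.145,0],
    [0,-0.145,0]
  ],
  "grip": [1,1,1]
}}

```text
time_s: 7.0
position: [0.5425, -0.1254, 0.1908]
tcp_rot: [[-1.0, -0.008, -0.023], [0.023, 0.006, -1.0], [0.008, -1.0, -0.006]]
force: [0.5, 0.5, -4.1]
opening: 0.404
```

>>> {"method": "arm_command", "body": {
  "translation": [
    [0,0,-0.5],
    [0,0,-0.93],
    [0,0,-0.93]
  ],
  "rotation": [
    [0,0,0],
    [0,0,0],
    [0,0,0]
  ],
  "grip": [1,1,1]
}}

```text
time_s: 7.3
position: [0.5443, -0.0523, 0.1912]
tcp_rot: [[-1.0, -0.008, -0.025], [0.025, 0.004, -1.0], [0.008, -1.0, -0.004]]
force: [-0.1, -0.5, -3.3]
opening: 0.4
```

>>> {"method": "arm_command", "body": {
  "translation": [
    [0,0,-0.5],
    [0,0,-0.93],
    [0,0,-0.93]
  ],
  "rotation": [
    [0,0,0],
    [0,0,0],
    [0,0,0]
  ],
  "grip": [1,1,1]
}}

```text
time_s: 7.6
position: [0.5471, 0.021, 0.1918]
tcp_rot: [[-1.0, -0.006, -0.025], [0.025, 0.002, -1.0], [0.006, -1.0, -0.002]]
force: [0.8, -0.7, -2.7]
opening: 0.404
```

>>> {"method": "arm_command", "body": {
  "translation": [
    [0,0,-0.5],
    [0,0,-0.93],
    [0,0,-0.93]
  ],
  "rotation": [
    [0,0,0],
    [0,0,0],
    [0,0,0]
  ],
  "grip": [1,1,1]
}}

```text
time_s: 7.9
position: [0.55, 0.0946, 0.1922]
tcp_rot: [[-1.0, -0.004, -0.025], [0.025, 0.001, -1.0], [0.004, -1.0, -0.001]]
force: [0.5, -0.2, -2.1]
opening: 0.397
```

>>> {"method": "arm_command", "body": {
  "translation": [
    [0,0,-0.5],
    [0,0,-0.93],
    [0,0,-0.93],
    [0,0,-0.93],
    [0,0,-0.93]
  ],
  "rotation": [
    [0,0,0],
    [0,0,0],
    [0,0,0],
    [0,0,0],
    [0,0,0]
  ],
  "grip": [1,1,1,1,1]
}}

```text
time_s: 8.4
position: [0.5532, 0.1649, 0.1932]
tcp_rot: [[-1.0, -0.002, -0.029], [0.029, -0.001, -1.0], [0.002, -1.0, 0.001]]
force: [0.5, -0.2, -2.2]
opening: 0.4
```

Run:
```python
from h import *
st=bot.read_state();c=eyes.capture("wrist");cv2.imwrite("pics/w4.png",c["image"])
print(st["position"],st["tcp_rot"])
for k,z in (("cradle_seat",.092),("roller_center",st["position"][2]-.003)):
  for m in models.spot_point("wrist",k)[:2]:
    p=np.array(m["point"])*[640,480];print(k,m["conf"],p,atz(c,st,p,z))
```

```text
[0.55315309 0.16486674 0.19316777] [[-9.99564976e-01 -1.97516312e-03 -2.94271409e-02]
 [ 2.94291355e-02 -9.88454028e-04 -9.99566380e-01]
 [ 1.94521927e-03 -9.99997561e-01  1.04615137e-03]]
cradle_seat 0.94 [202.176 239.52 ] [0.55815607 0.24388965 0.092     ]
roller_center 0.66 [315.072 310.8  ] [0.55173519 0.16570251 0.19016777]
```

View pics/w4.png

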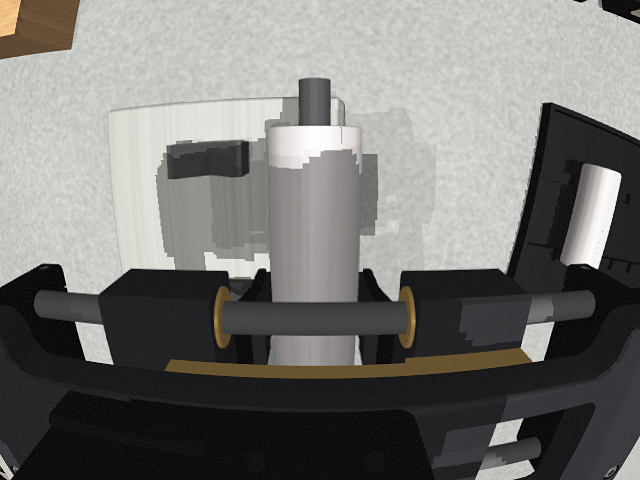

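The roller is held level, with its stub at (314,95) and body end at row 127. The far V support is at (167–248, 141–178).

Run:
```python
from h import *
st=bot.read_state();c=eyes.capture("wrist")
for p,z in (((167,145),.088),((248,141),.088),((169,179),.088),((248,177),.088),((315,127),.192),((269,135),.19),((361,135),.19),((268,250),.19),((359,250),.19),((314,78),.19)):
    print(p,atz(c,st,p,z).round(4))
print(st["position"],st["force"])
```

```text
(167, 145) [0.6259 0.266  0.088 ]
(248, 141) [0.6242 0.208  0.088 ]
(169, 179) [0.602  0.2664 0.088 ]
(248, 177) [0.6    0.2092 0.088 ]
(315, 127) [0.6285 0.1637 0.192 ]
(269, 135) [0.6261 0.1815 0.19  ]
(361, 135) [0.6251 0.146  0.19  ]
(268, 250) [0.5798 0.1844 0.19  ]
(359, 250) [0.5787 0.1471 0.19  ]
(314, 78) [0.6478 0.1635 0.19  ]
[0.55352454 0.16506745 0.1938327 ] [ 0.83541267 -0.21980954 -2.12242708]
```

>>> {"method": "arm_command", "body": {
  "translation": [
    [-0.03,0,-0.4],
    [-0.03,0,-0.8],
    [-0.03,0,-0.957],
    [-0.03,0,-0.957],
    [-0.03,0,-0.957]
  ],
  "rotation": [
    [0,0,0],
    [0,0,0],
    [0,0,0],
    [0,0,0],
    [0,0,0]
  ],
  "grip": [1,1,1,1,1]
}}

```text
time_s: 9.1
position: [0.5577, 0.2421, 0.194]
tcp_rot: [[-1.0, -0.001, -0.028], [0.028, -0.001, -1.0], [0.001, -1.0, 0.001]]
force: [0.7, 0.4, -2.0]
opening: 0.404
```

>>> {"method": "arm_command", "body": {
  "translation": [
    [0,0.3,0],
    [0,0.6,0],
    [0,0.9,0],
    [0,0.9,0],
    [0,0.9,0]
  ],
  "rotation": [
    [0,0,0],
    [0,0,0],
    [0,0,0],
    [0,0,0],
    [0,0,0]
  ],
  "grip": [1,1,1,1,1]
}}

```text
time_s: 9.6
position: [0.5581, 0.2418, 0.1222]
tcp_rot: [[-1.0, -0.001, -0.029], [0.029, -0.001, -1.0], [0.001, -1.0, 0.001]]
force: [0.5, -0.3, -2.2]
opening: 0.403
```

Run:
```python
from h import *
st=bot.read_state();print(st["position"],st["tcp_rot"].round(3),st["force"])
c=eyes.capture("wrist");w=c["image"][60:340,130:510]
c=eyes.capture("scene");s=cv2.resize(c["image"][240:400,400:550],(375,400),interpolation=2)
w=cv2.resize(w,(400,295));w=cv2.copyMakeBorder(w,0,105,0,0,0)
cv2.imwrite("pics/c5.png",np.hstack([s,w]))
```

```text
[0.55811109 0.24180873 0.12216159] [[-1.    -0.001 -0.029]
 [ 0.029 -0.001 -1.   ]
 [ 0.001 -1.     0.001]] [ 0.53519982 -0.30741495 -2.1744748 ]
```

View pics/c5.png

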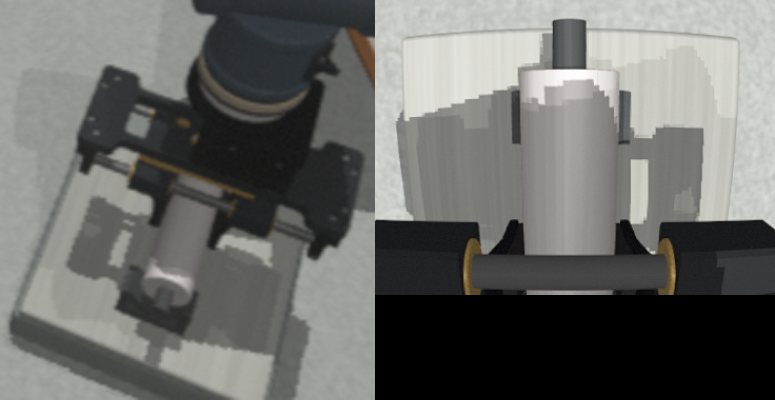

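The wrist crop shows the far V sticking out evenly on both sides of the roller (513 and 631 against 521 and 616), so it is about 1 mm off to the right. I correct that and lower gently.

>>> {"method": "arm_command", "body": {
  "translation": [
    [0,0.1,0.013],
    [0,0.2,0.013],
    [0,0.3,0.013],
    [0,0.3,0.013],
    [0,0.3,0.013]
  ],
  "rotation": [
    [0,0,0],
    [0,0,0],
    [0,0,0],
    [0,0,0],
    [0,0,0]
  ],
  "grip": [1,1,1,1,1]
}}

```text
time_s: 10.2
position: [0.5577, 0.2419, 0.0976]
tcp_rot: [[-1.0, -0.001, -0.028], [0.028, -0.0, -1.0], [0.001, -1.0, 0.0]]
force: [-0.0, 1.0, -2.2]
opening: 0.399
```

>>> {"method": "arm_command", "body": {
  "translation": [
    [0,0.01,0],
    [0,0.02,0],
    [0,0.02,0],
    [0,0.02,0]
  ],
  "rotation": [
    [0,0,0],
    [0,0,0],
    [0,0,0],
    [0,0,0]
  ],
  "grip": [1,1,1,1]
}}

```text
time_s: 10.6
position: [0.5581, 0.242, 0.0967]
tcp_rot: [[-1.0, 0.0, -0.028], [0.028, 0.0, -1.0], [-0.0, -1.0, -0.0]]
force: [0.2, -0.2, -2.2]
opening: 0.4
```

>>> {"method": "arm_command", "body": {
  "translation": [
    [0,0.013,0],
    [0,0.025,0],
    [0,0.025,0],
    [0,0.025,0]
  ],
  "rotation": [
    [0,0,0],
    [0,0,0],
    [0,0,0],
    [0,0,0]
  ],
  "grip": [1,1,1,1]
}}

```text
time_s: 11.0
position: [0.558, 0.2418, 0.0945]
tcp_rot: [[-1.0, 0.0, -0.028], [0.028, -0.0, -1.0], [-0.0, -1.0, 0.0]]
force: [0.3, -0.2, -2.3]
opening: 0.403
```

>>> {"method": "arm_command", "body": {
  "translation": [
    [0,0.007,0],
    [0,0.013,0],
    [0,0.013,0],
    [0,0.013,0]
  ],
  "rotation": [
    [0,0,0],
    [0,0,0],
    [0,0,0],
    [0,0,0]
  ],
  "grip": [1,1,1,1]
}}

```text
time_s: 11.4
position: [0.5581, 0.2416, 0.0942]
tcp_rot: [[-1.0, 0.0, -0.028], [0.028, -0.0, -1.0], [-0.0, -1.0, 0.0]]
force: [-1.4, -3.4, 4.9]
opening: 0.409
```

Contact. The V pushes the roller towards −y, so I shift that way slightly and lower a little more.

>>> {"method": "arm_command", "body": {
  "translation": [
    [0,0.0,0.012],
    [0,0.007,0.012],
    [0,0.007,0.012],
    [0,0.007,0.012]
  ],
  "rotation": [
    [0,0,0],
    [0,0,0],
    [0,0,0],
    [0,0,0]
  ],
  "grip": [1,1,1,1]
}}

```text
time_s: 11.8
position: [0.5583, 0.2411, 0.0936]
tcp_rot: [[-1.0, 0.001, -0.029], [0.029, 0.0, -1.0], [-0.001, -1.0, -0.0]]
force: [-1.6, -1.6, 6.1]
opening: 0.399
```

Run:
```python
from h import *
st=bot.read_state();print(st["position"],st["force"],st["moment"],st["tcp_rot"].round(4))
```

```text
[0.55826217 0.241073   0.09359116] [-1.61968962 -1.59621466  6.10375574] [-0.14040481  0.30932051 -0.07036102] [[-9.996e-01  8.000e-04 -2.860e-02]
 [ 2.860e-02  3.000e-04 -9.996e-01]
 [-8.000e-04 -1.000e+00 -3.000e-04]]
```

>>> {"method": "arm_command", "body": {
  "translation": [
    [0,0.006,0.006],
    [0,0.012,0.006],
    [0,0.012,0.006],
    [0,0.012,0.006]
  ],
  "rotation": [
    [0,0,0],
    [0,0,0],
    [0,0,0],
    [0,0,0]
  ],
  "grip": [1,1,1,1]
}}

```text
time_s: 12.2
position: [0.5583, 0.241, 0.0935]
tcp_rot: [[-1.0, 0.001, -0.029], [0.029, 0.001, -1.0], [-0.001, -1.0, -0.001]]
force: [-3.2, -1.3, 9.1]
opening: 0.401
```

Run:
```python
from h import *
st=bot.read_state();print(st["position"],st["force"],st["moment"],st["tcp_rot"].round(4))
c=eyes.capture("wrist");w=c["image"][60:340,130:510]
c=eyes.capture("scene");s=cv2.resize(c["image"][260:380,420:520],(333,400),interpolation=2)
w=cv2.resize(w,(400,295));w=cv2.copyMakeBorder(w,0,105,0,0,0)
cv2.imwrite("pics/c6.png",np.hstack([s,w]))
```

```text
[0.5583006  0.24097448 0.09348006] [-3.19707533 -1.34204575  9.12669751] [-0.07613685  0.49447299 -0.06175751] [[-0.9996  0.0013 -0.0288]
 [ 0.0288  0.001  -0.9996]
 [-0.0013 -1.     -0.001 ]]
```

View pics/c6.png

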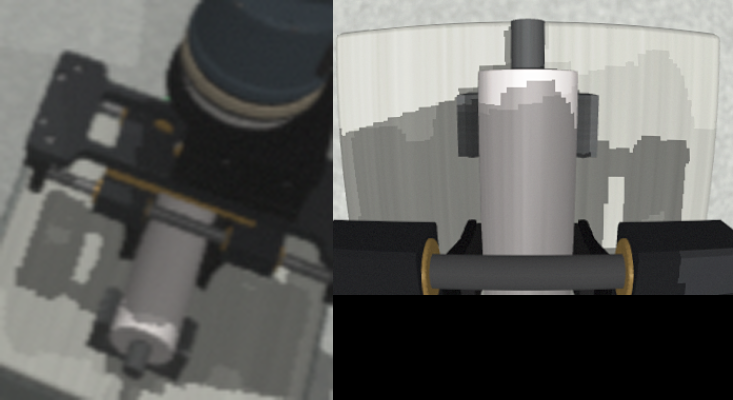

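The far V (458–597) is centred on the roller (480–577), and the body is down in the V. The moment says the support nearer the robot carries most of the load, so I pitch the far end down slightly.

>>> {"method": "arm_command", "body": {
  "translation": [
    [0,0,0],
    [0,0,0],
    [0,0,0],
    [0,0,0]
  ],
  "rotation": [
    [0,0,-0.006],
    [0,0,-0.012],
    [0,0,-0.012],
    [0,0,-0.012]
  ],
  "grip": [1,1,1,1]
}}

```text
time_s: 12.7
position: [0.5583, 0.241, 0.0935]
tcp_rot: [[-1.0, -0.011, -0.029], [0.029, 0.001, -1.0], [0.011, -1.0, -0.001]]
force: [-3.2, -1.3, 10.1]
opening: 0.402
```

Run:
```python
from h import *
st=bot.read_state();print(st["position"],st["force"],st["moment"],st["tcp_rot"].round(4))
```

```text
[0.5583488  0.24097854 0.09348942] [-3.23922281 -1.34639461 10.06132102] [-0.09587913  0.42248995 -0.12044422] [[-0.9995 -0.0112 -0.0287]
 [ 0.0287  0.0013 -0.9996]
 [ 0.0112 -0.9999 -0.001 ]]
```

The moment is explained by the axial force acting on the wrist lever, and the arm is pressing about 12 N centrally, so the roller is bedded. I release.

>>> {"method": "arm_command", "body": {
  "translation": [
    [0,-0.006,0],
    [0,-0.006,0],
    [0,-0.006,0],
    [0,-0.006,0],
    [0,-0.006,0]
  ],
  "rotation": [
    [0,0,0.012],
    [0,0,0.012],
    [0,0,0.012],
    [0,0,0.012],
    [0,0,0.012]
  ],
  "grip": [1,1,1,0.15,0.05]
}}

```text
time_s: 13.2
position: [0.5582, 0.2408, 0.0924]
tcp_rot: [[-1.0, 0.001, -0.028], [0.028, 0.001, -1.0], [-0.001, -1.0, -0.001]]
force: [0.6, 0.6, -0.1]
opening: 0.448
```

>>> {"method": "arm_command", "body": {
  "translation": [
    [0,0,0],
    [0,0,0],
    [0,0,0],
    [0,0,0],
    [0,0,0]
  ],
  "rotation": [
    [0,0,0],
    [0,0,0],
    [0,0,0],
    [0,0,0],
    [0,0,0]
  ],
  "grip": [-0.2,-0.6,-1,-1,-1]
}}

```text
time_s: 13.7
position: [0.558, 0.2405, 0.0924]
tcp_rot: [[-1.0, -0.0, -0.028], [0.028, 0.0, -1.0], [0.0, -1.0, -0.0]]
force: [-0.8, -0.6, 0.3]
opening: 0.84
```

>>> {"method": "arm_command", "body": {
  "translation": [
    [0,0,0],
    [0,0,0],
    [0,0,0],
    [0,0,0],
    [0,0,0]
  ],
  "rotation": [
    [0,0,0],
    [0,0,0],
    [0,0,0],
    [0,0,0],
    [0,0,0]
  ],
  "grip": [-1,-1,-1,-1,-1]
}}

```text
time_s: 14.2
position: [0.5579, 0.2405, 0.0925]
tcp_rot: [[-1.0, 0.0, -0.028], [0.028, -0.0, -1.0], [-0.0, -1.0, 0.0]]
force: [0.3, -0.5, -0.2]
opening: 1.001
```

Released cleanly. I rise straight up.

>>> {"method": "arm_command", "body": {
  "translation": [
    [0,-0.2,0],
    [0,-0.5,0],
    [0,-0.8,0],
    [0,-1,0],
    [0,-1,0]
  ],
  "rotation": [
    [0,0,0],
    [0,0,0],
    [0,0,0],
    [0,0,0],
    [0,0,0]
  ],
  "grip": [-1,-1,-1,-1,-1]
}}

```text
time_s: 14.7
position: [0.5597, 0.241, 0.1751]
tcp_rot: [[-1.0, 0.006, -0.028], [0.028, 0.001, -1.0], [-0.006, -1.0, -0.001]]
force: [-0.1, -0.6, -0.2]
opening: 1.001
```

>>> {"method": "arm_command", "body": {
  "translation": [
    [0,-0.5,0],
    [0,-1,0],
    [0,-1,0],
    [0,-1,0],
    [0,-1,0]
  ],
  "rotation": [
    [0,0,0],
    [0,0,0],
    [0,0,0],
    [0,0,0],
    [0,0,0]
  ],
  "grip": [-1,-1,-1,-1,-1]
}}

```text
time_s: 15.2
position: [0.5566, 0.2402, 0.2505]
tcp_rot: [[-1.0, -0.004, -0.028], [0.028, -0.001, -1.0], [0.004, -1.0, 0.001]]
force: [-0.5, 0.1, -0.8]
opening: 1.001
```

Run:
```python
from h import *
st=bot.read_state();print(st["time_s"],st["position"],st["force"])
c=eyes.capture("wrist");w=cv2.resize(c["image"],(400,300))
for k in ("roller_center","cradle_seat"):
  for m in models.spot_point("wrist",k)[:2]:
    p=np.array(m["point"])*[640,480];print(k,m["conf"],p,atz(c,st,p,.092))
c=eyes.capture("scene");s=cv2.resize(c["image"][200:400,190:540],(700,400),interpolation=2)
for k in ("roller_center","rod_center","sleeve_center"):
  for m in models.spot_point("scene",k)[:4]:
    p=np.array(m["point"])*[640,480];print(k,m["conf"],p,atz(c,st,p,.092 if k[1]=="o" and p[0]>400 else Z[k]))
cv2.imwrite("pics/c7.png",s);cv2.imwrite("pics/c8.png",cv2.resize(w,(640,480)))
```

```text
15.2 [0.55662119 0.24016773 0.25048655] [-0.45517469  0.11621324 -0.80589732]
roller_center 0.74 [314.368 222.096] [0.55787301 0.24094849 0.092     ]
roller_center 0.93 [156.8   252.384] [ 0.6054005 -0.4999286  0.033    ]
roller_center 0.85 [284.928 187.008] [ 0.27205106 -0.32070849  0.033     ]
roller_center 0.76 [188.672 181.824] [ 0.35993031 -0.57518296  0.033     ]
roller_center 0.61 [468.416 331.68 ] [0.56011653 0.23516866 0.092     ]
rod_center 0.9 [245.504 253.584] [ 0.51619958 -0.30554023  0.024     ]
rod_center 0.54 [469.696 333.792] [0.56382567 0.23852841 0.092     ]
sleeve_center 0.84 [314.368 287.712] [ 0.54996278 -0.10509351  0.037     ]
```

View pics/c7.png

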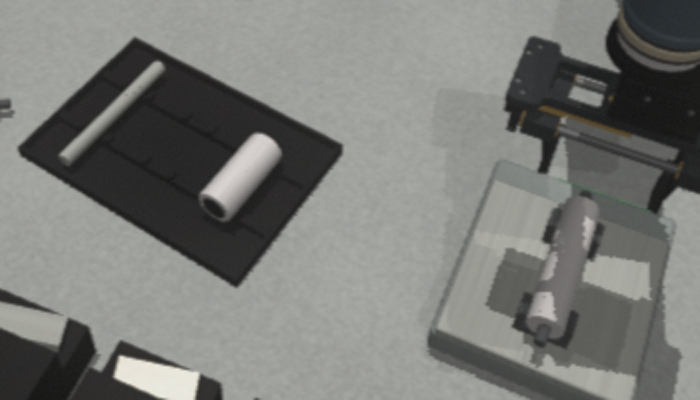

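View pics/c8.png

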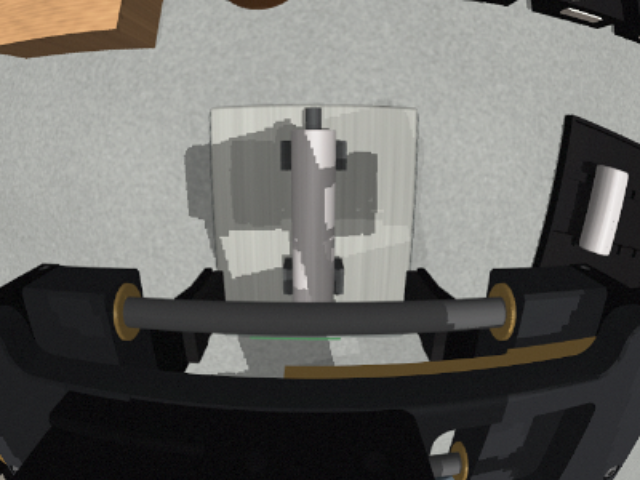

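The roller lies in both Vs, with its centre at about (314,222) in the wrist picture. The rod and sleeve are still in the tray, and the arm is clear.

```bash
python3 -c "
from rig import bot
print(bot.hand_in())"
```

```text
the job is handed in; nothing more can be done
None
```

The roller now lies lengthwise in both V supports on the bench scale, and I handed the job in at about 15 s.

- **What I did:** I gripped the aluminium roller with stubs at its middle in the tray and lifted it. I lowered it into the Vs in small steps until contact, nudged it about 1 mm sideways to centre it in the Vs, then pressed it in with roughly 12 N. After that I opened the gripper and rose straight up.
- **Position check:** The last wrist picture shows the roller bedded in both Vs. Its centre measured about (0.558, 0.241), against the seat estimate of about (0.558, 0.241 to 0.243). The wrist force read near zero after release.
- **Tray check:** The rod and sleeve are still in their places.
- **Checks that disagreed:** The different views gave the seat's y position with a spread of up to 7 mm, and the force at contact settled it. The wrist moment first looked like the load was uneven between the supports. I put it down to the axial force on the wrist lever and did not confirm that separately.

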